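# Slide the draining board out over the end of the step shelf

## Task

The white draining board lying flat on the steel step shelf is going to be washed. Push it with the fingertips, never picking it up, square against the shelf's raised back edge and along that edge towards the end where the white tub stands, until about 5 cm of it sticks out past the end of the shelf so that a hand can take it there. Leave it lying flat like that, and leave the moulds, the tub and the pot where they are.

Things in the scene. Friction and masses are not known exactly. Their poses are not given: they have to be found in the camera images.
- shelf: fixed steel step shelf on four legs. Origin under its centre at table height, z up. Deck 320 mm (its x) by 440 mm (its y), top face 120 mm above the origin. Its back edge (+x, away from the robot) is turned up 25 mm high over the full length, inner face at x = +156 mm. Front and both short ends (y = +-220 mm) are open, no lip. Turned up to 10 degrees either way.
- shelf_end_left (a point): middle of the shelf's left end edge (the shelf's y = +220 mm), on the deck's top face
- shelf_end_right (a point): middle of the shelf's right end edge (the shelf's y = -220 mm), on the deck's top face
- drain_board: origin at the centre of the underside of the loose white plastic draining board: 120 mm (its x) by 200 mm (its y) by 8 mm thick, fine ribs on top, about 0.2 kg. It lies flat on the rear part of the deck, its long side (y) roughly along the raised edge but a little skew and some 5 to 40 mm off it. It slides with friction and stops where it is left.
- tub: loose open white plastic tub, 294 x 224 mm over its rim and 85 mm high, standing on the table just beyond one end of the shelf (the left or the right one); origin at the centre of its underside
- pot: loose stainless pot with two loop handles, 190 mm across and 104 mm high, standing on the table beyond the other end of the shelf; origin at the centre of its underside
- mould_a: round white plastic cheese mould with a cheese in it, 82 mm across the rim, 65 mm high, standing loose on the front part of the shelf; origin at the centre of its underside
- mould_b: the same as mould_a, another one
- mould_c: smaller mould of that kind, 62 mm across, 55 mm high, also on the front part of the shelf; origin at the centre of its underside
There are look-alikes about, which are no part of the job. There is more than one size of the drain_board; the job needs the smaller.

How it is judged:
By the outcome, as a careful person would: the job done as asked, in the order asked, and still so for the second after the job is handed in, with the robot touching nothing.
It also fails if it takes over 64 s, if anything falls off the work surface, if the arm or the gripper's body presses on something with over 40 N, if the wrist force passes 120 N, or if a joint passes its speed limit or range.

## Robot

A 6-joint arm with a two-finger parallel gripper is mounted at the origin on the work surface. World frame = base frame: x ahead of the robot, y to its left, z up, the work surface at z = 0. Lengths are in m, angles in rad, forces in N, time in s.
With the tool pointing down it reaches from about 0.375 to 0.9 m from the base axis. Payload 3.1 kg.
Tool frame: the origin (TCP) lies between the finger pads; the fingertips stand 22 mm ahead of it and the grasp point (between the pads) lies 3 mm ahead of it; z points along the fingers, y is the line along which they close (so a half turn about z gives the same grasp; the last joint's range is limited). The gripper opens to 87 mm and grips with 3 to 60 N. Pads are 19 mm wide; open, the fingers measure 117 mm over their backs; the gripper's body (75 mm by 190 mm) begins 51 mm behind the grasp point.
Start: joints at [-1.286, 0.527, 1.433, -0, 1.181, -0.178], TCP at [0.28, -0.559, 0.245] pointing down, gripper open.
Joint ranges: [-3.08, 3.08], [-0.75, 2.2], [0.22, 2.44], [-1.43, 4.57], [0, 2.65], [-2.85, 2.85]. Speed limits (rad/s): [2.79, 2.79, 3.14, 3.14, 3.14, 3.14].

## Interface

Orientations are given as a unit quaternion [x, y, z, w].
In Python, from rig import get_obs, camera, get_calibration, hand_in, cut_out gives the robot as it stands.
- The arm moves only by the shell command python3 -m inch 'ROWS' [OPENING] [FORCE]. ROWS is JSON, one flat list of numbers, 6 for each row, row after row: the shift along the tool's x, y, z scaled (see below), then the turn, a rotation vector about the tool's x, y, z scaled (see below). A call has 1 to 20 rows; each row is the pose to reach, as a shift and turn from the pose commanded when the call began, along the tool's axes at that moment; what a row does not reach only later rows make up. The controller multiplies each number of a shift by 0.08 m and each number of a turn by 90 degrees. A row lasts 1/12 s, in which the tool goes at most 41.7 mm and 7.16 degrees, less where a joint would pass 70% of its speed; a pose out of reach is approached as far as the arm can. A call with a number of a shift or a turn outside -1 to 1 is refused whole. A call with a gripper value outside its range is refused whole. OPENING is the finger opening in mm, from 0 to 87, set as the call begins (- or left out, the last holds). The fingers move at their own pace and stop on an object; FORCE is the grip in N (left out, the last holds). Time passes only in rows, so rows that repeat a pose let the fingers close. It gives the time, the measured TCP pose, the force, the opening and the grip force at its end, in the units of the state.
- get_obs(): the state, without advancing time (a new reading comes with each control period).
- camera(name): name is "side" or "top"; returns the picture (400x640x3 uint8, red, green, blue); there is no depth.
- get_calibration(name): a dict with "vertical_fov" (degrees; the focal length in pixels is half the picture's height over the tangent of half this angle, whatever the lens; pixels are square), "cx", "cy" (the principal point, pixels), "D" ([k1, k2, p1, p2, k3] as OpenCV has them; the pictures are not rectified), "T" (4x4, takes a point from camera to world coordinates). Camera axes: x right, y down, z forward; pixel columns grow to the right and rows downward; lengths in m; the calibration is good to about 2 mm. A picture is of the moment at which its call begins. get_calibration takes no time and is no camera call.
- hand_in(): hands the job in; it is judged then, once.
Trained networks look in the newest picture that a camera, given by its name, has taken for a name from the list of things; names that differ only in an ending like _2 or _b are one class to them, and where a whole thing is asked for, a point or a joint stands for the part that bears it (a point fixed in the world has none). Each returns a list of dicts, best first, with "conf" (0 to 1); they miss things now and then, are a little off and sometimes report something else, mostly with a low value. They report only what shows in the picture. A call takes as long as a camera call. They do not tell look-alikes from the thing itself.
- cut_out(camera, thing): "region" (400x640 bool, what is visible of it) and "bbox" ([left, top, right, bottom] in pixels, round what is visible of it).
The state is a dict: "time": time; "q": joint angles; "joint_velocities": joint speeds; "joint_torque": joint torques, N m; "position": TCP position; "tool_rot": TCP orientation; "ft_force": force on the tool from outside, world axes, zero at the start; "moment": the same for the moment, N m; "grip_width": finger opening in m; "grip_force": force on a finger pad.
Only numpy, scipy, OpenCV 4.12 (cv2) and the standard library are available. Lean on these libraries where they do the work, as an engineer would, in place of code of your own. Each camera call takes 0.05 s, during which the arm holds its last target. There are 200 camera calls.

## Working session

There is one attempt and no reset: what is moved stays moved. The work goes in short steps, Python scripts to look and compute and a shell command to move; the robot and the scene stay as the last step left them, time stands still between calls to the robot, and variables do not carry over. Pictures are saved under pics/ and viewed, at most 10 in all, crops included, and the job is handed in when it is done.

```bash
mkdir -p pics; ls; cat > h.py <<'E'
import numpy as np, cv2, json
from rig import *
from scipy.spatial.transform import Rotation as R
def K(n):
    c=get_calibration(n); f=200/np.tan(np.radians(c['vertical_fov'])/2)
    return np.array([[f,0,c['cx']],[0,f,c['cy']],[0,0,1]]),np.array(c['D'],float),np.array(c['T'])
def ray(n,px,z):
    k,d,T=K(n); p=cv2.undistortPoints(np.array(px,float).reshape(-1,1,2),k,d).reshape(-1,2)
    v=np.c_[p,np.ones(len(p))]@T[:3,:3].T; o=T[:3,3]
    return o+v*((z-o[2])/v[:,2])[:,None]
def proj(n,P):
    k,d,T=K(n); Ti=np.linalg.inv(T)
    return cv2.projectPoints(np.array(P,float).reshape(-1,3),cv2.Rodrigues(Ti[:3,:3])[0],Ti[:3,3],k,d)[0].reshape(-1,2)
def save(n,f,img=None):
    i=camera(n) if img is None else img
    cv2.imwrite(f,i[:,:,::-1]); return i
E
python3 - <<'E'
from h import *
a=save('top','pics/t0.png');b=save('side','pics/s0.png')
for n in('top','side'):
    print(n,K(n)[2].round(3).tolist())
    for t in('shelf','drain_board','tub','pot','mould_a','mould_c'):
        for r in cut_out(n,t): print(t,round(r['conf'],2),r['bbox'],r['region'].sum())
print(get_obs()['time'],get_obs()['tool_rot'])
E
```

```text
pics
top [[-0.003, -0.989, 0.145, 0.19], [-1.0, 0.003, -0.006, 0.011], [0.005, -0.145, -0.989, 1.48], [0.0, 0.0, 0.0, 1.0]]
shelf 0.9 [240.0, 92.3, 399.6, 214.0] 11310
drain_board 0.67 [150.4, 227.1, 242.6, 291.2] 4601
drain_board 0.57 [293.7, 111.5, 364.7, 159.1] 2680
pot 0.68 [152.6, 94.8, 222.5, 173.3] 3600
mould_a 0.97 [344.7, 180.6, 374.5, 209.0] 551
mould_a 0.89 [241.6, 170.4, 270.5, 197.2] 698
mould_a 0.8 [308.8, 183.2, 326.4, 208.0] 367
mould_c 0.97 [344.7, 180.6, 374.5, 209.0] 551
mould_c 0.89 [241.6, 170.4, 270.5, 197.2] 698
mould_c 0.8 [308.8, 183.2, 326.4, 208.0] 367
side [[-0.76, -0.458, 0.461, -0.071], [-0.65, 0.556, -0.518, 0.565], [-0.019, -0.693, -0.72, 0.833], [0.0, 0.0, 0.0, 1.0]]
shelf 0.69 [202.1, 108.9, 363.5, 267.7] 9627
drain_board 0.96 [248.8, 131.7, 323.8, 180.4] 1992
drain_board 0.96 [215.2, 297.6, 353.6, 397.4] 8133
tub 0.95 [347.4, 105.7, 456.1, 170.9] 1877
tub 0.42 [249.3, 131.7, 325.3, 181.6] 2054
pot 0.84 [117.3, 218.1, 208.4, 303.4] 5566
mould_a 0.95 [258.5, 192.3, 294.6, 235.6] 1118
mould_c 0.95 [258.5, 192.3, 294.6, 235.6] 1118
0.7 [ 9.73234970e-01  2.29812298e-01 -9.00569139e-07  2.89406839e-06]
```

View pics/t0.png

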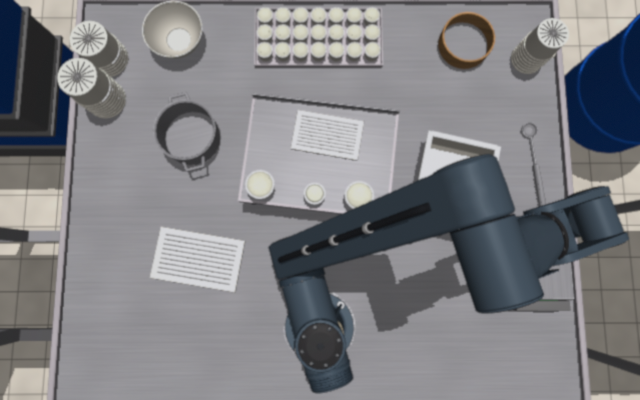

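View pics/s0.png

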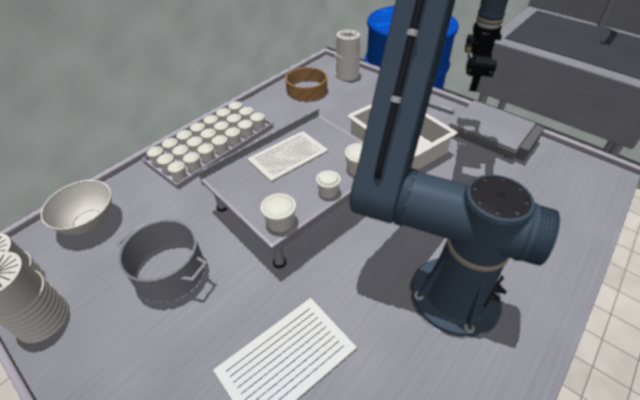

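Top view: the tub is at (460,155), beyond the shelf's right end (−y), and the pot is at (186,132). Board candidates are the small one on the shelf at (328,135), a large one on the table at (197,259), and a grey-white tray edge at (545,290). By the description it is the one on the shelf. I'll check that choice in a close crop and measure it.

```bash
cat >> h.py <<'E'
def board(n,z=.128,box=None):
    rs=[r for r in cut_out(n,'drain_board')]
    out=[]
    for r in rs:
        ys,xs=np.nonzero(r['region'])
        c=cv2.findContours(r['region'].astype(np.uint8),0,1)[0]; c=max(c,key=cv2.contourArea).reshape(-1,2)
        w=ray(n,c,z)[:,:2].astype(np.float32)
        m=cv2.minAreaRect(w*1000); out.append((r['conf'],m,cv2.boxPoints(m).round(0).tolist()))
    return out
E
python3 - <<'E'
from h import *
a=camera('top')
for n in('top','side'):
    if n=='side':camera('side')
    for o in board(n): print(n,o)
c=cv2.resize(a[85:225,225:415],None,fx=4.2,fy=4.2,interpolation=cv2.INTER_CUBIC)
save('',"pics/c1.png",c)
print(get_obs()['time'])
E
```

```text
top (0.81, ((203.10324096679688, 346.2608642578125), (251.28094482421875, 150.96392822265625), 80.23944854736328), [[107.0, 235.0], [256.0, 210.0], [299.0, 457.0], [150.0, 483.0]])
top (0.55, ((565.4407348632812, -24.608078002929688), (204.68869018554688, 123.60457611083984), 78.85195922851562), [[485.0, -113.0], [606.0, -137.0], [646.0, 64.0], [525.0, 88.0]])
side (0.71, ((560.42431640625, -20.990142822265625), (204.2206268310547, 123.71963500976562), 79.00382232666016), [[480.0, -109.0], [602.0, -133.0], [641.0, 67.0], [519.0, 91.0]])
side (0.55, ((163.44219970703125, 403.53448486328125), (230.68789672851562, 140.619140625), 80.16670989990234), [[74.0, 302.0], [213.0, 278.0], [252.0, 505.0], [114.0, 529.0]])
0.9
```

View pics/c1.png

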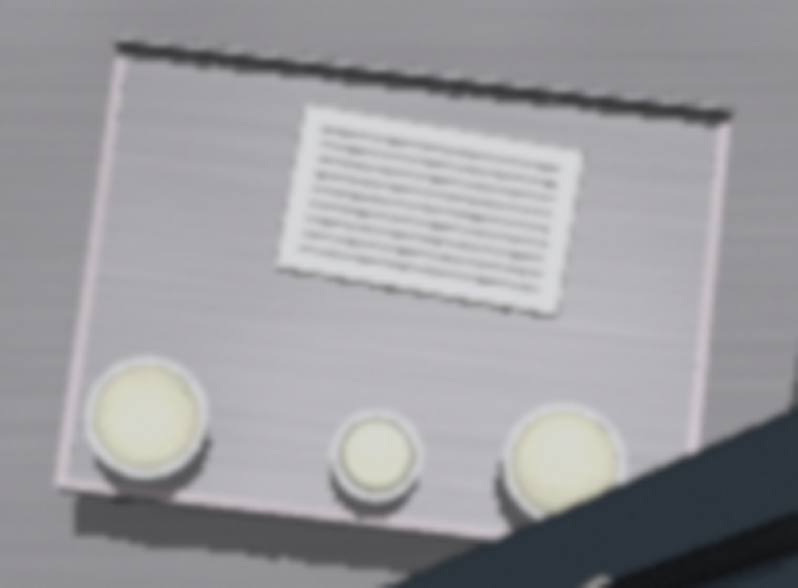

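The crop shows the small ribbed board at about (328,135). It measures 204×123 mm, which matches the 200×120 size, and the shelf lip's inner foot runs from about crop (122,55) to (728,122). Next I measure the shelf pose.

```bash
python3 - <<'E'
from h import *
P=lambda l:[(225+(x+.5)/4.2-.5,85+(y+.5)/4.2-.5) for x,y in l]
g=ray('top',P([(122,54),(430,87),(728,121),(58,488),(500,535),(692,450)]),.12)*1000
print(g.round(0)[:,:2].tolist())
def ang(a,b): d=b-a; return np.degrees(np.arctan2(d[1],d[0]))
print('lip dir',ang(g[2],g[0]),'front',ang(g[4],g[3]),'left',ang(g[3],g[0]),'right',ang(g[5],g[2]), 'len',np.linalg.norm(g[0]-g[2]),np.linalg.norm(g[0]-g[3]))
b=ray('top',P([(304,105),(582,150),(556,315),(276,270)]),.128)*1000
print(b.round(0)[:,:2].tolist(), ang(b[1],b[0]),ang(b[2],b[3]),ang(b[3],b[0]))
# deck intensity profile for lip in full image columns
a=camera('top').astype(int).sum(2)//3
for x in (270,300,330,360,385): print(x,a[92:118,x].tolist())
m=[(147,415,.185),(377,454,.175),(564,460,.185)]
for x,y,z in m: print(ray('top',P([(x,y)]),z).round(3))
o=get_obs(); print(R.from_quat(o['tool_rot']).as_matrix().round(3))
E
```

```text
[[683.0, 195.0], [658.0, -25.0], [633.0, -237.0], [371.0, 234.0], [337.0, -71.0], [396.0, -205.0]]
lip dir 83.34676381230256 front 83.72734266160029 left -7.1407926007125875 right -7.607258621672789 len 434.9720358393612 315.1356971868258
[[643.0, 65.0], [609.0, -132.0], [490.0, -112.0], [523.0, 84.0]] 80.36878534115148 80.52703234515837 -9.124797866446139
270 [145, 144, 142, 143, 130, 84, 68, 88, 124, 154, 164, 163, 162, 162, 163, 162, 162, 164, 164, 164, 162, 161, 162, 165, 167, 167]
300 [147, 147, 147, 147, 146, 146, 148, 132, 87, 61, 80, 123, 159, 170, 169, 169, 169, 173, 189, 209, 214, 215, 213, 211, 212, 213]
330 [150, 150, 148, 147, 145, 145, 145, 145, 145, 145, 144, 127, 82, 66, 87, 125, 158, 168, 168, 167, 167, 168, 173, 190, 210, 214]
360 [146, 147, 147, 145, 144, 144, 144, 144, 146, 147, 146, 146, 147, 150, 132, 84, 60, 81, 127, 162, 172, 172, 169, 168, 169, 170]
385 [145, 144, 144, 145, 143, 142, 141, 143, 145, 146, 145, 146, 146, 144, 143, 143, 146, 133, 85, 60, 83, 129, 162, 171, 170, 169]
[[0.411 0.166 0.185]]
[[0.386 0.013 0.175]]
[[ 0.38  -0.11   0.185]]
[[ 0.894  0.447 -0.   ]
 [ 0.447 -0.894 -0.   ]
 [-0.     0.    -1.   ]]
```

```bash
cat >> h.py <<'E'
YAW=np.radians(-6.7); C=np.array([503,-3.])
SX=np.array([np.cos(YAW),np.sin(YAW)]); SY=np.array([-SX[1],SX[0]])
def tosh(p): d=np.array(p)[:2]-C; return np.array([d@SX,d@SY])
def stat(sx=None,sy=None,z=None,yaw=None):
    "shelf-frame state; optional target in shelf mm -> units in tool axes"
    o=get_obs(); p=o['position']*1000; M=R.from_quat(o['tool_rot']).as_matrix(); s=tosh(p)
    print('t',round(o['time'],2),'shelf',s.round(1),'z',round(p[2],1),'toolx-yaw rel',round(np.degrees(np.arctan2(M[1,0],M[0,0])-YAW),2),'F',o['ft_force'].round(1),'q1,q6',o['q'][[0,5]].round(2),'w',round(o['grip_width']*1000,1))
    if sx is not None:
        d=np.r_[(sx-s[0])*SX+(sy-s[1])*SY, z-p[2]]
        print('units',(M.T@d/80).round(3))
E
python3 -m inch '[1,-1,0,0,0,0.37, 1,-1,0,0,0,0.37, 1,-1,0,0,0,0.37, 1,-1,0,0,0,0.37, 1,-1,0,0,0,0.37, 1,-1,0,0,0,0.37]' 87
for i in 1; do python3 -m inch '[0.22,-0.95,0,0,0,0, 0.22,-0.95,0,0,0,0, 0.22,-0.95,0,0,0,0]'; done
python3 -c "
from h import *
stat(-28,-13,245)"
```

```text
time: 1.45
position: [0.3158, -0.4511, 0.2449]
tool_rot: [0.998, -0.059, 0.0, 0.0]
ft_force: [0.2, 0.7, 0.4]
grip_width: 0.0873
grip_force: 0.0
time: 1.7
position: [0.3419, -0.3718, 0.2439]
tool_rot: [0.998, -0.056, -0.001, -0.004]
ft_force: [-0.1, -0.6, 0.3]
grip_width: 0.0871
grip_force: 0.0
t 1.7 shelf [-117. -385.] z 243.9 toolx-yaw rel 0.27 F [-0.1 -0.6  0.3] q1,q6 [-1.05  0.63] w 87.1
units [ 1.134 -4.645  0.017]
```

```bash
python3 -m inch '[0.23,-0.93,0,0,0,0, 0.23,-0.93,0,0,0,0, 0.23,-0.93,0,0,0,0]' >/dev/null
python3 -m inch '[0.23,-0.93,0,0,0,0, 0.23,-0.93,0,0,0,0, 0.23,-0.93,0,0,0,0]' >/dev/null
python3 -m inch '[0.23,-0.93,0,0,0,0, 0.23,-0.93,0,0,0,0, 0.23,-0.93,0,0,0,0]' >/dev/null
python3 -m inch '[0.23,-0.93,0,0,0,0, 0.23,-0.93,0,0,0,0, 0.23,-0.93,0,0,0,0]' >/dev/null
python3 -m inch '[0.23,-0.93,0,0,0,0, 0.23,-0.93,0,0,0,0, 0.23,-0.93,0,0,0,0, 0.23,-0.93,0,0,0,0, 0.23,-0.93,0,0,0,0]' >/dev/null
python3 -c "
from h import *
stat(-28,-13,170)
save('side','pics/s1.png',camera('side')[90:280,180:450].repeat(2,0).repeat(2,1))"
```

```text
t 3.12 shelf [-23.9 -20.7] z 244.5 toolx-yaw rel 0.03 F [-0.6 -0.   0.6] q1,q6 [-0.28  1.41] w 87.2
units [-0.051 -0.098  0.931]
```

View pics/s1.png

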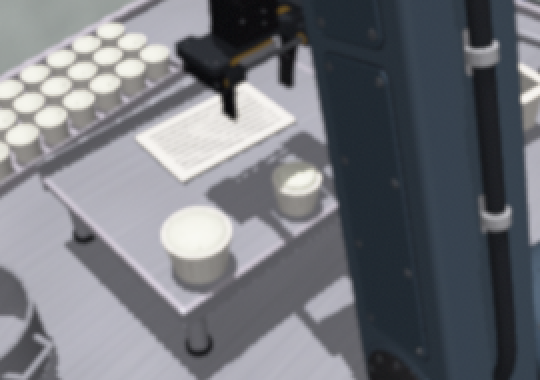

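Both fingers hang in front of the board at the height I intended, and the moulds are clear. I'll descend to just above the deck.

```bash
python3 -m inch '[-0.05,-0.1,0.5,0,0,0, -0.05,-0.1,0.93,0,0,0, -0.05,-0.1,0.93,0,0,0, -0.05,-0.1,0.93,0,0,0]' |tail -3
python3 -m inch '[0,0,0.2,0,0,0, 0,0,0.31,0,0,0, 0,0,0.31,0,0,0, 0,0,0.31,0,0,0]'|tail -3
python3 -c "
from h import *
stat(25,-13,144.5)"
```

```text
ft_force: [-0.9, -0.3, 0.4]
grip_width: 0.0872
grip_force: 0.0
ft_force: [0.8, 0.5, -0.2]
grip_width: 0.0872
grip_force: 0.0
t 3.83 shelf [-27.6 -12. ] z 146.3 toolx-yaw rel -0.06 F [ 0.8  0.5 -0.2] q1,q6 [-0.26  1.43] w 87.2
units [0.657 0.012 0.024]
```

```bash
python3 -m inch '[0.03,0,0.02,0,0,0, 0.06,0,0.02,0,0,0, 0.09,0,0.02,0,0,0, 0.12,0,0.02,0,0,0, 0.15,0,0.02,0,0,0, 0.18,0,0.02,0,0,0, 0.21,0,0.02,0,0,0, 0.24,0,0.02,0,0,0, 0.27,0,0.02,0,0,0, 0.30,0,0.02,0,0,0, 0.33,0,0.02,0,0,0, 0.36,0,0.02,0,0,0, 0.39,0,0.02,0,0,0, 0.42,0,0.02,0,0,0, 0.45,0,0.02,0,0,0, 0.48,0,0.02,0,0,0, 0.51,0,0.02,0,0,0, 0.54,0,0.02,0,0,0, 0.57,0,0.02,0,0,0, 0.57,0,0.02,0,0,0]' >/dev/null
python3 -c "
from h import *
stat(25,-13,145)"
python3 -m inch '[0.02,0,0,0,0,0, 0.04,0,0,0,0,0, 0.06,0,0,0,0,0,0.06,0,0,0,0,0]' >/dev/null
python3 -c "
from h import *
stat(25,-13,145)
camera('top'); camera('side')
for n in('top','side'):
  for o in board(n): print(n,o[0],o[1],tosh(o[1][0]))
save('side','pics/s2.png',camera('side')[90:280,180:450].repeat(2,0).repeat(2,1))"
```

```text
t 5.5 shelf [ 18.4 -11.6] z 143.8 toolx-yaw rel -0.03 F [0.  0.3 0. ] q1,q6 [-0.25  1.44] w 87.1
units [ 0.082  0.018 -0.014]
t 5.83 shelf [ 22.6 -11.5] z 143.8 toolx-yaw rel -0.03 F [-0.3  1.4  0.4] q1,q6 [-0.25  1.44] w 87.1
units [ 0.03   0.019 -0.015]
top 0.67 ((210.93641662597656, 392.49664306640625), (154.85354614257812, 150.33509826660156), 81.54751586914062) [-336.21186367  358.72038433]
top 0.62 ((611.65576171875, -114.85285186767578), (25.051715850830078, 60.33358383178711), 83.52511596679688) [120.96366812 -98.41202173]
side 0.95 ((598.0100708007812, 50.21820068359375), (66.33197021484375, 129.72901916503906), 78.340087890625) [88.15220703 63.93964993]
side 0.91 ((163.68832397460938, 403.0112609863281), (229.29847717285156, 142.02406311035156), 79.81361389160156) [-384.36403076  363.65072445]
```

View pics/s2.png

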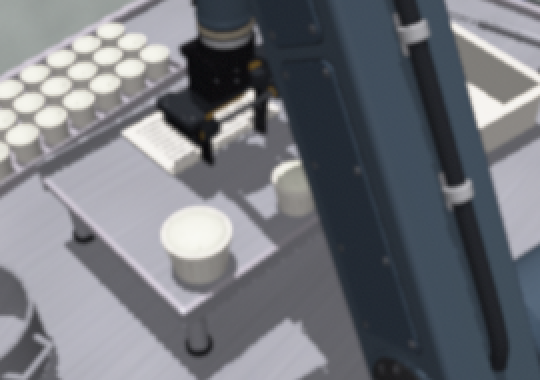

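The board has been pushed back and is still a few millimetres off the edge, with no contact force yet. I'll keep pushing in small steps until the force rises.

```bash
S="from h import *
stat()"
python3 -m inch '[0.02,0,0,0,0,0, 0.03,0,0,0,0,0, 0.03,0,0,0,0,0]' >/dev/null;python3 -c "$S"
python3 -m inch '[0.02,0,0,0,0,0, 0.03,0,0,0,0,0, 0.03,0,0,0,0,0]' >/dev/null;python3 -c "$S"
python3 -m inch '[0.01,0,0,0,0,0, 0.015,0,0,0,0,0, 0.015,0,0,0,0,0]' >/dev/null;python3 -c "$S"
```

```text
t 6.33 shelf [ 24.5 -11.5] z 143.7 toolx-yaw rel -0.03 F [-3.2  0.9  1.7] q1,q6 [-0.25  1.44] w 87.0
t 6.58 shelf [ 25.  -11.4] z 143.6 toolx-yaw rel -0.02 F [-6.3  0.2  5. ] q1,q6 [-0.24  1.44] w 86.9
t 6.83 shelf [ 25.1 -11.4] z 143.6 toolx-yaw rel -0.01 F [-7.6  0.4  6.7] q1,q6 [-0.24  1.44] w 86.8
```

The force rises to about 8 N with both fingers on the long side, so the board is square against the edge. I'll back off, lift, turn 90° and go to the left end.

```bash
python3 -m inch '[-0.2,0,0,0,0,0, -0.2,0,-0.5,0,0,0, -0.2,0,-1,0,0,0, -0.2,0,-1,0,0,0]' >/dev/null
python3 -m inch '[0.65,-0.8,0,0,0,-0.07, 0.65,-0.8,0,0,0,-0.15, 0.65,-0.8,0,0,0,-0.23, 0.65,-0.8,0,0,0,-0.31, 0.65,-0.8,0,0,0,-0.39, 0.65,-0.8,0,0,0,-0.46, 0.65,-0.8,0,0,0,-0.54, 0.65,-0.8,0,0,0,-0.62, 0.65,-0.8,0,0,0,-0.7, 0.65,-0.8,0,0,0,-0.77, 0.65,-0.8,0,0,0,-0.85, 0.65,-0.8,0,0,0,-0.93, 0.65,-0.8,0,0,0,-1, 0.65,-0.8,0,0,0,-1]' 60 |grep force
python3 -c "
from h import *
stat(94,122,222)
camera('side')
o=max(board('side'),key=lambda o:o[1][0][0]); print(o,[tosh(c).round(0) for c in o[2]])"
```

```text
ft_force: [0.5, -0.1, 0.0]
grip_force: 0.0
t 8.33 shelf [65.7 52.5] z 223.9 toolx-yaw rel 90.07 F [ 0.5 -0.1  0. ] q1,q6 [-0.12 -0.01] w 59.8
units [0.868 0.355 0.025]
(0.56, ((591.4384765625, -19.646728515625), (204.63858032226562, 129.98892211914062), 83.49308776855469), [[515.0, -114.0], [644.0, -129.0], [668.0, 75.0], [538.0, 89.0]]) [array([  25., -109.]), array([ 155., -109.]), array([155.,  97.]), array([24., 95.])]
```

```bash
python3 -m inch '[0.87,0.35,0,0,0,0, 0.87,0.35,0,0,0,0, 0.87,0.35,0,0,0,0, 0.87,0.35,0,0,0,0]' >/dev/null
python3 -m inch '[0,0,0.4,0,0,0, 0,0,0.7,0,0,0, 0,0,0.98,0,0,0, 0,0,0.98,0,0,0, 0,0,0.98,0,0,0]' |grep force
python3 -c "
from h import *
stat(94,0,144.5)"
```

```text
ft_force: [-0.7, -0.2, -0.8]
grip_force: 0.0
t 9.18 shelf [ 92.  121.1] z 144.9 toolx-yaw rel 89.86 F [-0.7 -0.2 -0.8] q1,q6 [-0.01  0.11] w 60.1
units [-1.513  0.029  0.005]
```

```bash
python3 -m inch '[-0.05,0,0,0,0,0, -0.1,0,0,0,0,0, -0.15,0,0,0,0,0, -0.2,0,0,0,0,0, -0.25,0,0,0,0,0, -0.3,0,0,0,0,0, -0.35,0,0,0,0,0, -0.4,0,0,0,0,0, -0.45,0,0,0,0,0, -0.5,0,0,0,0,0, -0.55,0,0,0,0,0, -0.6,0,0,0,0,0, -0.65,0,0,0,0,0, -0.7,0,0,0,0,0, -0.75,0,0,0,0,0, -0.8,0,0,0,0,0, -0.85,0,0,0,0,0, -0.9,0,0,0,0,0, -0.95,0,0,0,0,0, -1,0,0,0,0,0]' |grep force
python3 -c "
from h import *
stat(93,-30,144.5)"
python3 -m inch '[-0.05,0,0,0,0,0, -0.1,0,0,0,0,0, -0.15,0,0,0,0,0, -0.2,0,0,0,0,0, -0.25,0,0,0,0,0, -0.3,0,0,0,0,0, -0.35,0,0,0,0,0, -0.4,0,0,0,0,0, -0.45,0,0,0,0,0, -0.5,0,0,0,0,0, -0.55,0,0,0,0,0, -0.6,0,0,0,0,0, -0.65,0,0,0,0,0, -0.7,0,0,0,0,0, -0.75,0,0,0,0,0, -0.8,0,0,0,0,0, -0.82,0,0,0,0,0, -0.82,0,0,0,0,0]' |grep force
python3 -c "
from h import *
stat(93,-60,144.5)
a=camera('top');camera('side')
for n in('top','side'):
  for o in board(n): print(n,o[0],o[1],[tosh(c).round(0) for c in o[2]])
save('','pics/t3.png',cv2.resize(a[80:220,225:425],None,fx=4,fy=4))"
```

```text
ft_force: [-0.5, 3.7, 3.8]
grip_force: 2.1
t 10.85 shelf [92.2 41.7] z 145.4 toolx-yaw rel 89.97 F [-0.5  3.7  3.8] q1,q6 [-0.14 -0.02] w 60.1
units [-0.896  0.011  0.011]
ft_force: [0.0, 1.1, 1.0]
grip_force: 0.8
t 12.35 shelf [ 92.2 -24.4] z 145.2 toolx-yaw rel 89.97 F [0.  1.1 1. ] q1,q6 [-0.25 -0.13] w 60.0
units [-0.445  0.011  0.009]
top 0.93 ((208.87606811523438, 385.6400451660156), (171.480224609375, 148.14505004882812), 80.07411193847656) [array([-416.,  270.]), array([-268.,  261.]), array([-258.,  433.]), array([-406.,  442.])]
top 0.77 ((578.04541015625, -170.71385192871094), (155.57122802734375, 120.4708251953125), 82.79229736328125) [array([  34., -235.]), array([ 154., -236.]), array([155., -80.]), array([ 35., -80.])]
side 0.89 ((163.26345825195312, 403.4346923828125), (230.32423400878906, 140.98451232910156), 79.87810516357422) [array([-462.,  253.]), array([-322.,  245.]), array([-307.,  474.]), array([-448.,  483.])]
side 0.79 ((542.056640625, -79.30421447753906), (83.81331634521484, 41.30686950683594), 83.5845947265625) [array([  27., -114.]), array([  69., -113.]), array([ 68., -29.]), array([ 27., -29.])]
side 0.71 ((492.36639404296875, 83.84649658203125), (339.9116516113281, 401.4505920410156), 84.27003479003906) [array([-218.,  -88.]), array([183., -81.]), array([177., 258.]), array([-224.,  252.])]
```

View pics/t3.png

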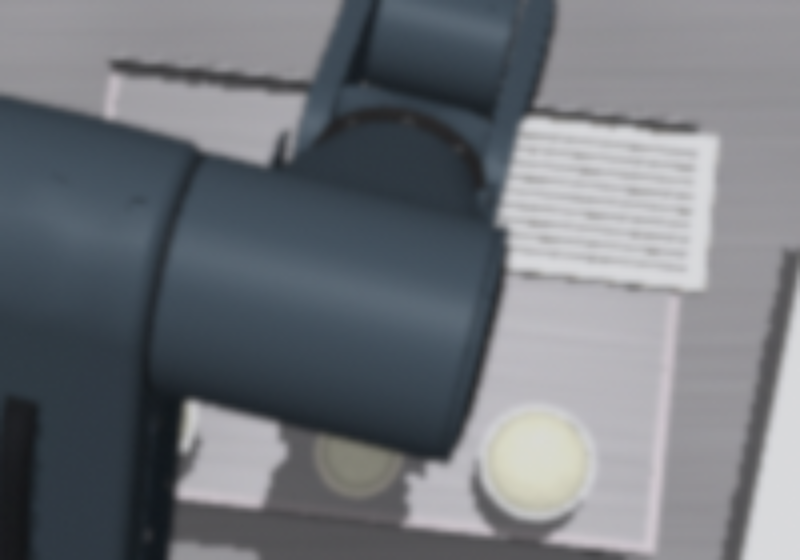

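Top view: the board lies square along the lip, its right edge at crop (712,212) against the shelf end at (688,212), so it sticks out a little already. I'll measure the overhang.

```bash
python3 - <<'E'
from h import *
P=lambda l:[(225+(x+.5)/4-.5,80+(y+.5)/4-.5) for x,y in l]
for p in ray('top',P([(719,137),(712,212),(706,289)]),.128)*1000: print('board',tosh(p).round(1))
for p in ray('top',P([(679,295),(666,420),(653,548),(697,133)]),.12)*1000: print('shelf',tosh(p).round(1))
E
```

```text
board [ 154.4 -235.1]
board [  96.6 -235. ]
board [  38.  -235.7]
shelf [  33.3 -217.6]
shelf [ -61.  -216.5]
shelf [-155.7 -215.7]
shelf [ 158.3 -219.8]
```

```bash
python3 -m inch '[-0.04,0,0,0,0,0, -0.08,0,0,0,0,0, -0.12,0,0,0,0,0, -0.16,0,0,0,0,0, -0.2,0,0,0,0,0, -0.24,0,0,0,0,0, -0.28,0,0,0,0,0, -0.32,0,0,0,0,0, -0.36,0,0,0,0,0, -0.39,0,0,0,0,0, -0.41,0,0,0,0,0, -0.41,0,0,0,0,0]' |grep force
python3 -c "
from h import *
stat()
a=camera('top')
for o in board('top'): print(o[0],o[1],[tosh(c).round(0) for c in o[2]])
save('','pics/t4.png',cv2.resize(a[90:220,335:435],None,fx=6,fy=4.6))" ; python3 -m inch '[0.2,0,0,0,0,0, 0.2,0,0,0,0,0, 0.2,0,-0.5,0,0,0, 0.2,0,-1,0,0,0, 0.2,0,-1,0,0,0]' |grep force
python3 -c "
from h import *
stat()"
```

```text
ft_force: [0.8, 0.6, 0.3]
grip_force: 0.0
t 13.55 shelf [ 92.3 -56.9] z 145.4 toolx-yaw rel 89.97 F [0.8 0.6 0.3] q1,q6 [-0.31 -0.19] w 59.8
0.6 ((574.287109375, -206.22769165039062), (149.273681640625, 120.34616088867188), 82.60105895996094) [array([  33., -267.]), array([ 153., -269.]), array([ 156., -120.]), array([  35., -118.])]
ft_force: [1.0, 0.4, 0.6]
grip_force: 0.0
t 14.07 shelf [ 97.2 -41.2] z 232.8 toolx-yaw rel 90.04 F [1.  0.4 0.6] q1,q6 [-0.28 -0.16] w 60.1
```

View pics/t4.png

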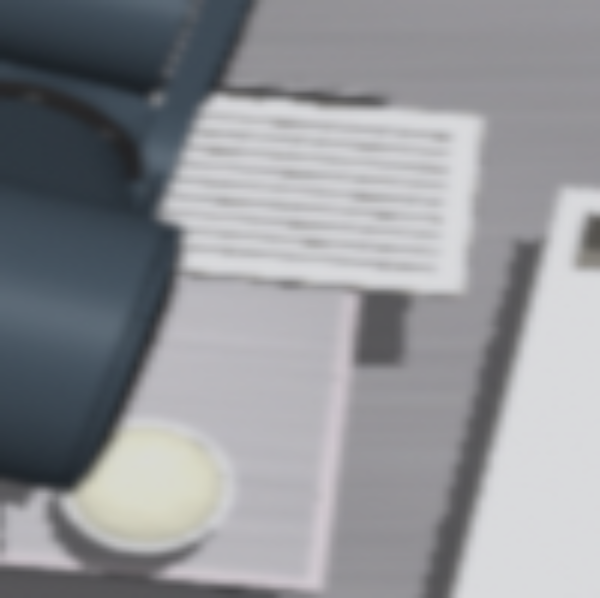

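The right edge is now about 50 mm past the shelf end. I'll move the arm clear and check squareness.

```bash
python3 -m inch '[1,-0.5,0,0,0,0, 1,-0.5,0,0,0,0, 1,-0.5,0,0,0,0, 1,-0.5,0,0,0,0]' >/dev/null
python3 -m inch '[1,-0.5,0,0,0,0, 1,-0.5,0,0,0,0, 1,-0.5,0,0,0,0, 1,-0.5,0,0,0,0]' >/dev/null
python3 -m inch '[1,0,0,0,0,0, 1,0,0,0,0,0, 1,0,0,0,0,0, 1,0,0,0,0,0]' |grep force
python3 -c "
from h import *
stat()
a=camera('top');camera('side')
for n in('top','side'):
  for o in board(n): print(n,o[0],o[1],[tosh(c).round(0) for c in o[2]])
save('','pics/t5.png',cv2.resize(a[85:225,235:425],None,fx=4.2,fy=4.2))"
```

```text
ft_force: [-0.1, -0.7, 0.2]
grip_force: 0.0
t 15.07 shelf [ 14.1 199.7] z 225.3 toolx-yaw rel 90.09 F [-0.1 -0.7  0.2] q1,q6 [0.15 0.27] w 60.1
top 0.68 ((168.1035614013672, 263.9691162109375), (114.33589935302734, 90.67365264892578), 1.1552767753601074) [array([-427.,  263.]), array([-414.,  173.]), array([-301.,  189.]), array([-314.,  278.])]
top 0.64 ((576.9457397460938, -180.9873046875), (204.34793090820312, 126.30525207519531), 83.03765106201172) [array([  31., -270.]), array([ 157., -271.]), array([158., -66.]), array([ 32., -66.])]
side 0.76 ((164.0869903564453, 402.67724609375), (230.5849151611328, 143.1330108642578), 79.56890869140625) [array([-463.,  253.]), array([-320.,  243.]), array([-305.,  474.]), array([-447.,  483.])]
side 0.75 ((578.2696533203125, -133.78857421875), (122.68539428710938, 131.6016845703125), 81.34540557861328) [array([  22., -181.]), array([ 154., -184.]), array([158., -62.]), array([ 26., -57.])]
```

View pics/t5.png

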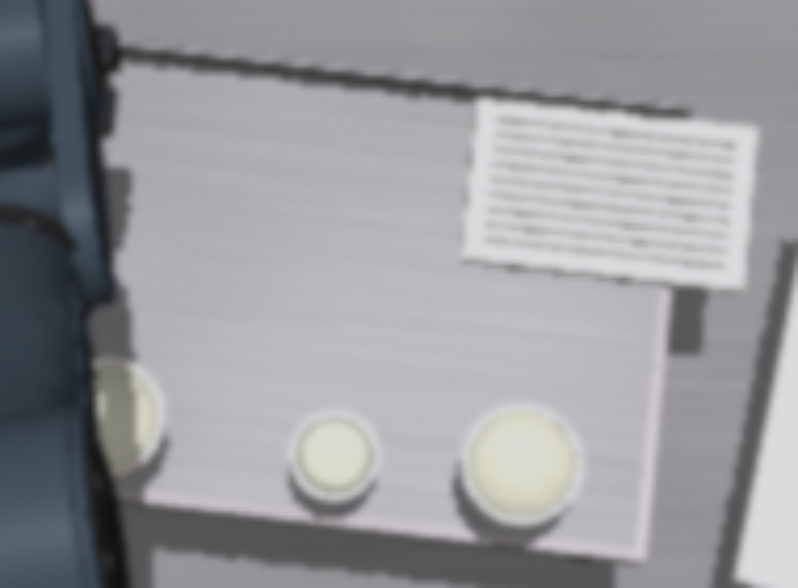

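Whole board visible: long side parallel to the lip to within about 0.3°, no gap showing between them, about 50 mm past the right end (crop x 668→752). The moulds and tub are unmoved and the arm is clear, so I'm handing in.

```bash
python3 -c "
from rig import *
print(hand_in())"
```

```text
the job is handed in; nothing more can be done
None
```

The small draining board lies flat and square against the shelf's raised back edge, sticking out about 5 cm past the tub end; the moulds, tub and pot were not touched, and the job is handed in at about 15 s of the 64 s limit.

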